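Rock the angle gauge to its red mark on the round-topped stud and hold it

ROBOT

A 6-joint arm with a two-finger parallel gripper is mounted at the origin on the work surface. World frame = base frame: x ahead of the robot, y to its left, z up, the work surface at z = 0. Lengths are in m, angles in degrees, forces in N, time in s.
With the tool pointing down it reaches from about 0.4 to 0.825 m from the base axis. Payload 7 kg.
Tool frame: the origin (TCP) lies between the finger pads; the fingertips stand r.nose_length ahead of it and the grasp point (between the pads) lies 2 mm behind it (r.nose_length is the distance from the TCP to the fingertips, in m); y points along the fingers, x is the direction in which the jaws open and shut, and the axes are right-handed (so a half turn about y gives the same grasp; the last joint's range is limited). The gripper opens to 88 mm and grips with 3 to 60 N. Pads are 19 mm wide; open, the fingers measure 130 mm over their backs; the gripper's body (78 mm by 193 mm) begins 47 mm behind the grasp point.
Start: joints at [-50.873, 20.546, 0.682, 0, -70.136, -16.507], TCP at [0.26, -0.623, 0.244] pointing down, gripper open.
Joint ranges: [-176.03, 176.03], [-82.01, 121.73], [-58.28, 71.71], [-173.87, 95.51], [-174.79, -0.11], [-173.66, 173.66]. Speed limits (degrees/s): [136.94, 136.94, 172.46, 180, 180, 180].

INTERFACE

Orientations are given as [roll, pitch, yaw] about the fixed x, y, z axes, in that order (R = Rz(yaw) Ry(pitch) Rx(roll)).
In Python, from plant import readout, vision, r, spotter gives the robot as it stands.
- The arm moves only by the tool servo_tool, never from a script. Its argument "steps" is a list that holds one entry, the list of rows, each a list of 6 numbers: the shift along the tool's x, y, z in m, then the turn, a rotation vector about the tool's x, y, z in rad. A call has 1 to 20 rows; each row shifts and turns the commanded pose from where the row before left it, along the tool's axes as they then stand; what a row does not reach is not made up. A row lasts 1/10 s, in which the tool goes at most 50 mm and 8.59 degrees, less where a joint would pass 70% of its speed; a pose out of reach is approached as far as the arm can. A call with a gripper value outside its range is refused whole. "jaw" is the closure in counts, from 0 (fully open) to 255 (shut), set as the call begins (left out, the last holds). The fingers move at their own pace and stop on an object; "grip_force" is the grip in N (left out, the last holds). Time passes only in rows, so rows that do not move let the fingers close. It gives the time, the measured TCP pose, the force and the opening at its end, in the units of the state.
- readout.get_state(): the state, without advancing time (a new reading comes with each control period).
- vision.capture(name): name is "scene" or "top" or "wrist"; returns a dict with "img" (384x512x3 uint8, red, green, blue), "fx", "fy", "cx", "cy" (pixels), "dist" ([k1, k2, p1, p2, k3] as OpenCV has them; the pictures are not rectified), "rvec" (rotation vector, rad) and "tvec" (3), from world to camera coordinates, as OpenCV has them; the wrist camera has in their place "tool_from_camera" (4x4, takes a point from camera to tool coordinates, whose origin is the TCP and whose axes are the tool frame's). Camera axes: x right, y down, z forward; pixel columns grow to the right and rows downward; lengths in m; the calibration is good to about 2 mm. A picture is of the moment at which its call begins: read the wrist's pose just before it. There is no depth.
- r.close_job(): hands the job in, once; it reports no verdict.
Trained networks look in the newest picture that a camera, given by its name, has taken for a name from the list of things; names that differ only in an ending like _2 or _b are one class to them, and where a whole thing is asked for, a point or a joint stands for the part that bears it (a point fixed in the world has none). Each returns a list of dicts, best first, with "conf" (0 to 1); they miss things now and then, are a little off and sometimes report something else, mostly with a low value. They report only what shows in the picture. A call takes as long as a camera call. They do not tell look-alikes from the thing itself.
- spotter.search_frame(camera, thing): "uv" ([column, row] in pixels, amid what is visible of it).
- spotter.silhouettes(camera, thing): "region" (384x512 bool, what is visible of it) and "uv" ([column, row] in pixels, amid what is visible of it).
The state is a dict: "time_s": time; "joints": joint angles; "qd": joint speeds; "joint_torque": joint torques, N m; "tcp_pos": TCP position; "eef_rot": TCP orientation; "contact_force": force on the tool from outside, world axes, zero at the start; "moment": the same for the moment, N m; "gripper_width": finger opening in m.
Only numpy, scipy, OpenCV 4.12 (cv2) and the standard library are available. Lean on these libraries where they do the work, as an engineer would, in place of code of your own. Each camera call takes 0.05 s, during which the arm holds its last target.

TASK

Take the angle gauge by its wooden handle, slide it out of the open end of its storage channel and stand it upright across the crest of the round-topped stud on the joist offcut, its foot centred there and square across the crest. Then, keeping the foot on the crest with a light push, rock the gauge sideways until its swinging needle comes to rest on the red mark, and finish while still gripping it there, so that a partner can scribe the bevel; leave everything else on the table alone.

Things in the scene. Friction and masses are not known exactly. Their poses are not given: they have to be found in the camera images.
- gauge: Loose blue angle gauge, 0.27 to 0.45 kg. Origin: centre of the foot's underside, z up. Aluminium foot 30 (x) by 110 (y) by 10 mm; on it an upright round dial plate, 12 mm thick in x, radius 55, centre 66 mm up, white faces to +x and -x, both alike; on top a wooden handle 24 (x) by 26 (y) mm, z = 118 to 170 mm.
- gauge_handle (a point): Middle of the handle's grip, on the gauge's z axis, 150 mm above the foot's underside, 20 mm below the handle's top. Best gripped across y (fingers on its +y and -y sides), so that it cannot turn in the fingers.
- needle (a joint): Angle of the black needle in the gauge, rad, about the gauge's +x axis through the dial centre. It points up, a brass weight below, and settles vertical in the world within 2 s: 0 with the gauge upright. Positive: its tip leans to the gauge's -y side. Gauge tipped by a about its own -x (the foot's +y end goes down): the needle rests at +a.
- needle_tip (a point): Tip region of the needle, 48 mm from the dial centre, in the dial's mid-plane.
- mark (a joint): Angle of the red mark in the gauge, rad, same axis, zero and sense as the needle: 0.2 to 0.42, so it lies to the -y side of the dial's top. It does not move by itself. The needle is on the mark when both angles agree.
- mark_spot (a point): Middle of the red mark, 48 mm from the dial centre, in the dial's mid-plane. The mark is 7 mm wide along the rim (3.5 mm, about 0.07 rad, to either side).
- dock: Fixed wooden channel, 75 (x) by 140 (y) by 26 mm, origin centre of underside. The foot stands in it on a 4 mm floor, gauge y along dock y. Two lips (18 to 26 mm up, 19 mm apart) overhang the foot beside the dial: the gauge only comes out sliding along dock +y (-y end shut), clear after 130 mm. Play 2.5 mm to each side, 4 mm upward.
- stud: Fixed pine joist offcut 80 (x) by 120 (y) by 40 mm, origin centre of underside, a stud along x on top: 24 mm wide, 80 long, top half round of radius 12 about an axis 66 mm above the table, crest at 78. The foot goes across it, gauge x along stud x either way round. Let go, the gauge tips over; the foot meets the offcut only when tipped over 0.6 rad.
- stud_crest (a point): Middle of the stud's crest, 78 mm above the table; x along the stud. The gauge's foot centre belongs here.
- tealight_plain: Bystander: pale pine tea-light block 60 x 60 x 65 mm, origin centre of underside.
- tealight_stained: Bystander: orange stained tea-light block 60 x 60 x 100 mm, origin centre of underside.
- tin_blue: Bystander: blue paint tin, 72 mm across, 95 mm tall, origin centre of underside.
- stain_pot: Bystander: open orange stain pot, 80 mm across, 75 mm tall, origin centre of underside.
- brush: Bystander: paint brush lying flat beyond the stud, about 200 mm long, 20 mm high.
- sponge: Bystander: green sanding block 65 x 45 x 25 mm, origin centre of underside.
There are look-alikes about, which are no part of the job. What is shaped like the dock but pink is not meant.

How it is judged (in metres and radians):
On the way, in this order (a step that is already met when the one before it is completed fails the run):
1. the gauge is slid out of the channel's open end (y of gauge in the frame of dock above 0.115 m and contact force between gauge and the fingers above 1 N), for 0.1 s.
2. the gauge stands upright on the stud's crest, held (contact force between gauge and stud between 0.5 and 30 N and x of gauge in the frame of stud_crest between -0.025 and 0.025 m and y of gauge in the frame of stud_crest between -0.02 and 0.02 m and distance between gauge and stud_crest below 0.035 m and z of gauge in the frame of stud_crest between -0.012 and 0.012 m and angle between the x axis of gauge and the x axis of stud, either way round below 0.25 rad and contact force between gauge and the fingers above 1 N and angle between gauge's own z axis and vertical below 0.1 rad), for 0.2 s.
3. the gauge is rocked on the crest until the needle rests on the red mark (contact force between gauge and stud between 0.5 and 30 N and x of gauge in the frame of stud_crest between -0.025 and 0.025 m and y of gauge in the frame of stud_crest between -0.02 and 0.02 m and distance between gauge and stud_crest below 0.035 m and z of gauge in the frame of stud_crest between -0.012 and 0.012 m and angle between the x axis of gauge and the x axis of stud, either way round below 0.25 rad and contact force between gauge and the fingers above 1 N and distance between needle_tip and mark_spot below 0.0035 m and velocity of joint needle between -0.2 and 0.2 rad/s), for 0.4 s.
At the end, for the whole second after the job is handed in: Gauge still gripped, foot pressing on the stud with 0.5 to 30 N, its centre within 25 mm along, 20 mm across and 12 mm in height of the crest middle, square to the stud within 0.25 rad, above 60 mm; gauge still, needle at rest (under 0.2 rad/s), tip within 3.5 mm of the red mark middle (all of step 3 and height (world z) of gauge above 0.06 m and linear speed of gauge below 0.02 m/s); the arm keeps its last pose, push and grip.
It fails at once if a bystander is shoved or knocked over (distance of any of tealight_plain, tealight_stained, tin_blue, stain_pot, brush, sponge from where it was at the start of the episode above 0.03 m or angle between any of tealight_plain, tealight_stained, tin_blue, stain_pot, sponge's own z axis and vertical above 0.4 rad).
It fails at once if the gauge is rammed onto the stud (over 60 N) (contact force between gauge and stud above 60 N).
It also fails if it takes over 48 s, if anything falls off the work surface, if the arm or the gripper's body presses on something with over 40 N, if the wrist force passes 120 N, or if a joint passes its speed limit or range.

## Working session

There is one attempt and no reset: what is moved stays moved. The work goes in short steps, Python scripts to look and compute and a tool call to move; the robot and the scene stay as the last step left them, time stands still between calls to the robot, and variables do not carry over. Pictures are saved under pics/ and viewed, and the job is handed in when it is done.

Besides the shell and the picture viewer there is one more tool, called after "Request:" as a command line: name --argument value ..., lists and objects as JSON in quotes. servo_tool: Moves the arm, as the interface text tells. Its arguments: {"type":"object","properties":{"steps":{"type":"array","items":{"type":"array","items":{"type":"array","items":{"type":"number"}}}},"jaw":{"type":"number"},"grip_force":{"type":"number"}},"required":["steps"]}

```bash
ls; mkdir -p pics; python3 - <<'E'
from plant import readout, vision, r, spotter
import cv2
print(readout.get_state(), r.nose_length)
for n in ["scene","top","wrist"]:
    c=vision.capture(n); cv2.imwrite(f"pics/{n}0.png",c["img"][:,:,::-1])
    print(n,{k:v for k,v in c.items() if k!="img"})
    for t in ["gauge","gauge_handle","dock","stud","needle","mark","tealight_plain","tealight_stained","tin_blue","stain_pot","brush","sponge"]:
        print(t,[(d["uv"],round(d["conf"],2)) for d in spotter.search_frame(n,t)])
E
```

```text
pics
{'time_s': 0.0, 'joints': array([-5.08713248e+01,  2.05902925e+01,  6.35366371e-01, -2.06763159e-02,
       -7.01336352e+01, -1.65037298e+01]), 'qd': array([ 0.01693637, -0.10768719, -0.03351875,  0.01182087, -0.06409456,
       -0.16241622]), 'joint_torque': array([ 4.46336317e-04, -5.82717705e+01,  2.93055207e+01,  6.99754760e+00,
        6.86664323e-03, -1.55706061e-04]), 'tcp_pos': array([ 0.25945503, -0.62266997,  0.24264589]), 'eef_rot': array([-8.99934756e+01, -9.04349086e-02,  1.12617899e+02]), 'contact_force': array([-0.43525035,  1.09887624, -0.3927218 ]), 'moment': array([-0.00297778,  0.036395  , -0.04613977]), 'gripper_width': 0.08739825663375742} 0.017
scene {'fx': 469.98650779347173, 'fy': 469.98650779347173, 'cx': 264.81697909676467, 'cy': 178.42013814808456, 'dist': array([-0.13044718,  0.        ,  0.        ,  0.        ,  0.        ]), 'rvec': array([ 2.11107274,  1.54933632, -0.46076072]), 'tvec': array([-0.14596566, -0.35313438,  2.06076838])}
gauge [([190.5, 192.9], 0.55)]
gauge_handle [([190.4, 192.0], 0.72)]
dock [([192.4, 206.5], 0.93), ([136.4, 189.9],
[... 1234 characters left out ...]
24498162908884, 'fy': 317.24498162908884, 'cx': 256.14562851059134, 'cy': 195.77250732176228, 'dist': array([-0.05936182,  0.        ,  0.        ,  0.        ,  0.        ]), 'tool_from_camera': array([[ 9.99999684e-01, -6.25032533e-04,  4.91729954e-04,
         8.69678844e-04],
       [-6.43818311e-04, -2.73274438e-01,  9.61935895e-01,
        -1.42873579e-01],
       [-4.66864002e-04, -9.61935908e-01, -2.73274754e-01,
         7.36716587e-02],
       [ 0.00000000e+00,  0.00000000e+00,  0.00000000e+00,
         1.00000000e+00]])}
gauge []
gauge_handle []
dock [([317.0, 294.0], 0.74)]
stud []
needle []
mark []
tealight_plain []
tealight_stained []
tin_blue []
stain_pot []
brush []
sponge []
```

```bash
python3 - <<'E'
import cv2
for n,(a,b,c,d) in {"scene":(120,90,420,300),"top":(100,100,420,300)}.items():
    i=cv2.imread(f"pics/{n}0.png")[b:d,a:c]; cv2.imwrite(f"pics/{n}0z.png",cv2.resize(i,None,fx=2.5,fy=2.5,interpolation=cv2.INTER_CUBIC))
E
```

```text
(no output)
```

View pics/scene0z.png

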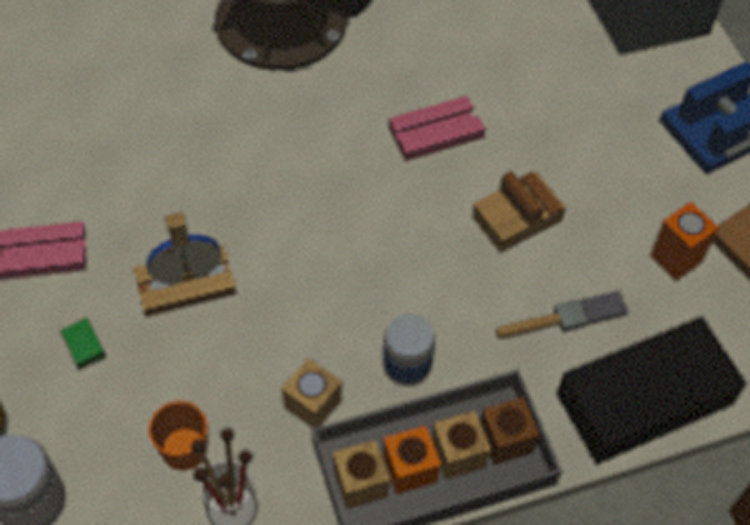

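View pics/top0z.png

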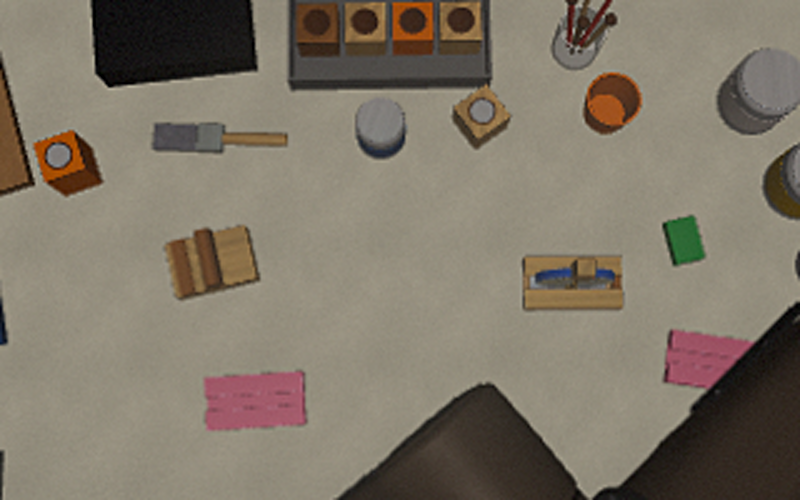

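View pics/wrist0.png

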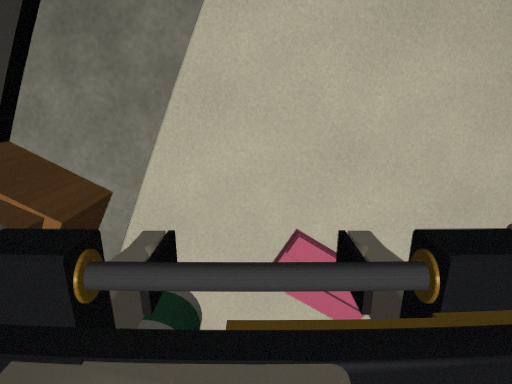

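Top view: the wooden dock with the gauge is at about (329,213) px and the stud at about (185,205). The pink channels at (200,260) and (380,240) are look-alikes. Next I'll compute positions.

```bash
cat > h.py <<'E'
from plant import readout, vision, r, spotter
import cv2, numpy as np
from scipy.spatial.transform import Rotation as R
def campose(c,st=None):
    K=np.array([[c["fx"],0,c["cx"]],[0,c["fy"],c["cy"]],[0,0,1]])
    if "rvec" in c:
        Rw=cv2.Rodrigues(c["rvec"])[0]; t=c["tvec"]
    else:
        T=np.eye(4); T[:3,:3]=R.from_euler("xyz",st["eef_rot"],degrees=True).as_matrix(); T[:3,3]=st["tcp_pos"]
        M=np.linalg.inv(T@c["tool_from_camera"]); Rw=M[:3,:3]; t=M[:3,3]
    return K,Rw,t
def toplane(uv,z,c,st=None):
    K,Rw,t=campose(c,st)
    p=cv2.undistortPoints(np.array(uv,float).reshape(-1,1,2),K,c["dist"]).reshape(-1,2)
    d=np.c_[p,np.ones(len(p))]@Rw; o=-Rw.T@t
    return o+d*((z-o[2])/d[:,2])[:,None]
def proj(P,c,st=None):
    K,Rw,t=campose(c,st)
    return cv2.projectPoints(np.array(P,float).reshape(-1,1,3),cv2.Rodrigues(Rw)[0],t,K,c["dist"])[0].reshape(-1,2)
def save(c,name,crop=None,s=1):
    i=c["img"][:,:,::-1]
    if crop: a,b,x,y=crop; i=i[b:y,a:x]
    cv2.imwrite(f"pics/{name}.png",cv2.resize(i,None,fx=s,fy=s,interpolation=cv2.INTER_CUBIC))
E
python3 - <<'E'
from h import *
np.set_printoptions(precision=4,suppress=True)
c=vision.capture("top")
save(c,"dock1",(300,190,360,235),10); save(c,"stud1",(155,180,215,225),10)
print("handle",toplane([[331.8,209.8],[334.4,207]],.174,c))
print("dock",toplane([[309.2,202.5],[349.2,202.5],[349.2,223.5],[309.2,223.5]],.026,c))
print("studblk",toplane([[200,190],[203.5,214]],.04,c))
print("ridge",toplane([[184,206]],.078,c))
s=vision.capture("scene"); save(s,"dock1s",(165,165,225,220),10); save(s,"stud1s",(300,150,355,195),10)
print(toplane([[190.4,180]],.15,s))
E
```

```text
handle [[ 0.4698 -0.2636  0.174 ]
 [ 0.4788 -0.2724  0.174 ]]
dock [[ 0.5181 -0.2077  0.026 ]
 [ 0.5161 -0.3518  0.026 ]
 [ 0.4402 -0.3481  0.026 ]
 [ 0.4423 -0.2052  0.026 ]]
studblk [[0.5666 0.1841 0.04  ]
 [0.4796 0.1706 0.04  ]]
ridge [[0.5034 0.2341 0.078 ]]
[[ 0.4744 -0.2723  0.15  ]]
```

View pics/dock1.png

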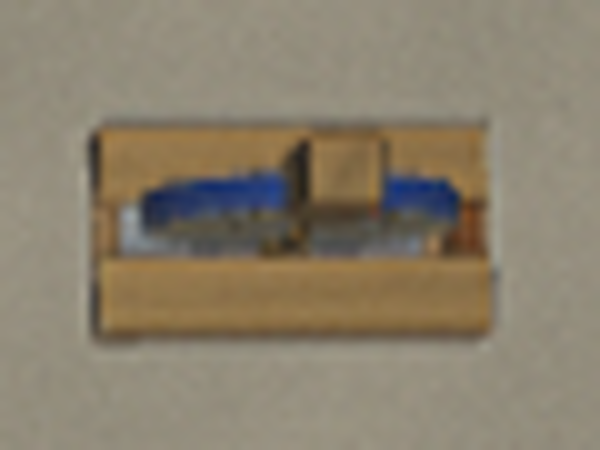

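View pics/stud1.png

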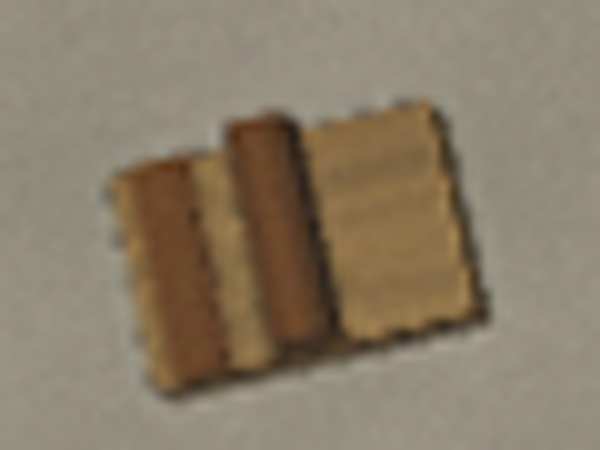

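View pics/dock1s.png

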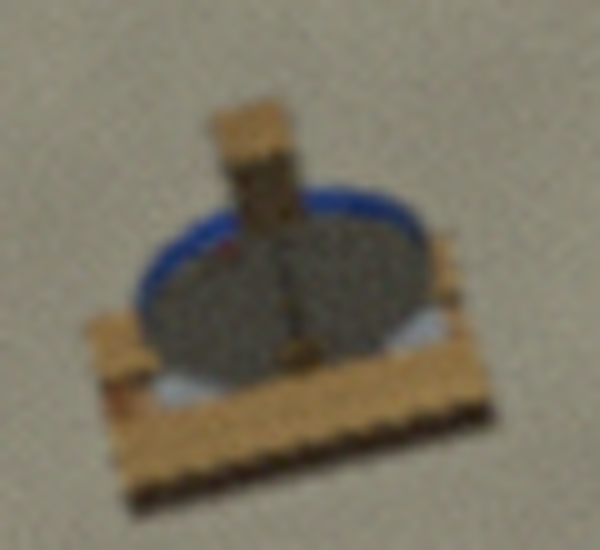

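View pics/stud1s.png

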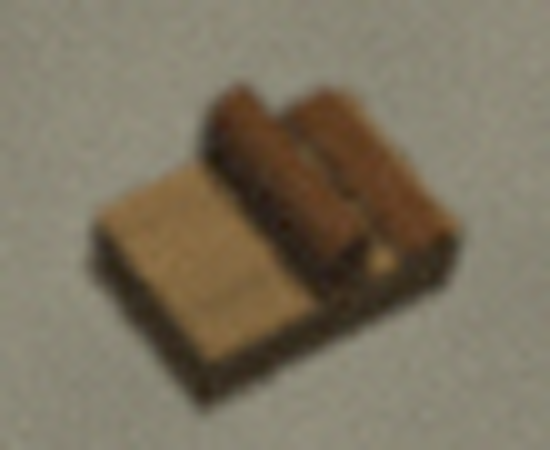

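Request:
servo_tool --steps '[[[0, 0, 0, 0, 0.131, 0], [0, 0, 0, 0, 0.131, 0], [0, 0, 0, 0, 0.132, 0], [0.029, -0.0047, -0.0158, 0, 0, 0], [0.029, -0.0047, -0.0158, 0, 0, 0], [0.029, -0.0047, -0.0158, 0, 0, 0], [0.029, -0.0047, -0.0158, 0, 0, 0], [0.029, -0.0047, -0.0158, 0, 0, 0], [0.029, -0.0047, -0.0158, 0, 0, 0], [0.029, -0.0047, -0.0158, 0, 0, 0], [0.029, -0.0047, -0.0158, 0, 0, 0], [0.029, -0.0047, -0.0158, 0, 0, 0], [0.029, -0.0047, -0.0158, 0, 0, 0], [0.029, -0.0047, -0.0158, 0, 0, 0], [0.029, -0.0047, -0.0158, 0, 0, 0], [0, 0, 0, 0, 0, 0], [0, 0, 0, 0, 0, 0]]]' --jaw 0

```text
time_s: 3.75
tcp_pos: [0.4492, -0.2743, 0.3002]
eef_rot: [-90.0, 0.0, 90.2]
contact_force: [0.6, -0.2, -0.4]
gripper_width: 0.0874
```

```bash
python3 - <<'E'
from h import *
np.set_printoptions(precision=4,suppress=True)
st=readout.get_state(); c=vision.capture("wrist"); save(c,"w1",None,1.5)
print(st)
t=vision.capture("top"); save(t,"t1",(100,100,420,300),2.5)
for n in("wrist",):
  for k in ["gauge","gauge_handle","dock","mark_spot","needle_tip","stud"]:
    print(k,[(d["uv"],round(d["conf"],2)) for d in spotter.search_frame(n,k)])
d=spotter.search_frame("wrist","gauge_handle")
if d: print(toplane([d[0]["uv"]],.174,c,st))
E
```

```text
{'time_s': 3.75, 'joints': array([-10.0415,   4.5015, -12.7263,   0.0001, -72.7452, -79.8065]), 'qd': array([-1.7351,  0.4202, -0.2659,  0.0772,  0.0454,  0.2359]), 'joint_torque': array([  0.9439, -36.4751,  29.9645,   7.0785,  -0.0535,  -0.1266]), 'tcp_pos': array([ 0.4492, -0.2743,  0.3002]), 'eef_rot': array([-90.0266,   0.0048,  90.1521]), 'contact_force': array([ 0.6358, -0.2194, -0.3649]), 'moment': array([-0.001 , -0.0067,  0.0009]), 'gripper_width': 0.08739773373777056}
gauge [([254.6, 196.5], 0.78)]
gauge_handle [([253.5, 200.1], 0.81)]
dock [([96.2, 93.9], 0.71), ([245.4, 170.4], 0.69)]
mark_spot []
needle_tip [([257.0, 182.9], 0.39)]
stud []
[[ 0.4556 -0.2757  0.174 ]]
```

View pics/w1.png

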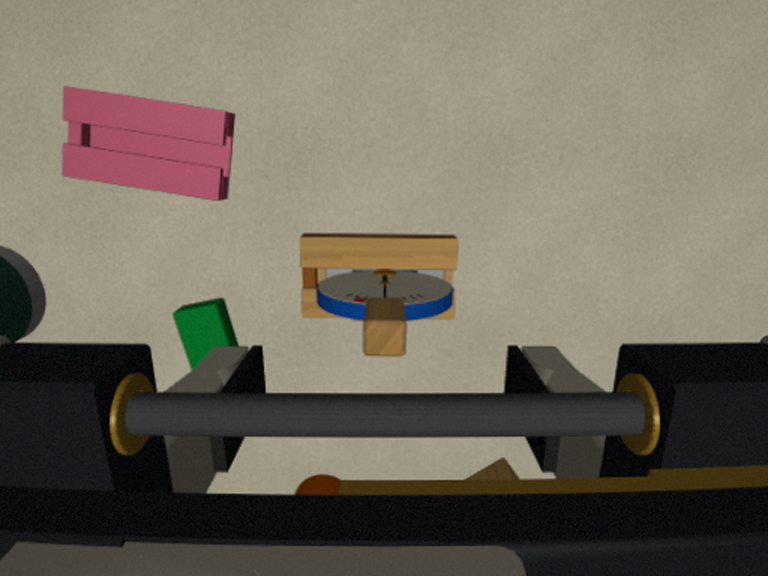

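```bash
python3 - <<'E'
from h import *
np.set_printoptions(precision=4,suppress=True)
st=readout.get_state(); c=vision.capture("wrist"); save(c,"w2",(190,145,320,245),6)
print("handle far corners",toplane(np.array([[364,354.5],[405.5,354.5]])/1.5,.174,c,st))
print("dock corners",toplane(np.array([[302,235],[457,237],[457,268],[302,267]])/1.5,.026,c,st))
t=vision.capture("top"); save(t,"t2",(150,170,230,230),10)
E
```

```text
handle far corners [[ 0.4894 -0.2868  0.174 ]
 [ 0.4895 -0.2615  0.174 ]]
dock corners [[ 0.439  -0.3468  0.026 ]
 [ 0.4409 -0.2101  0.026 ]
 [ 0.4689 -0.209   0.026 ]
 [ 0.4679 -0.3481  0.026 ]]
```

View pics/w2.png

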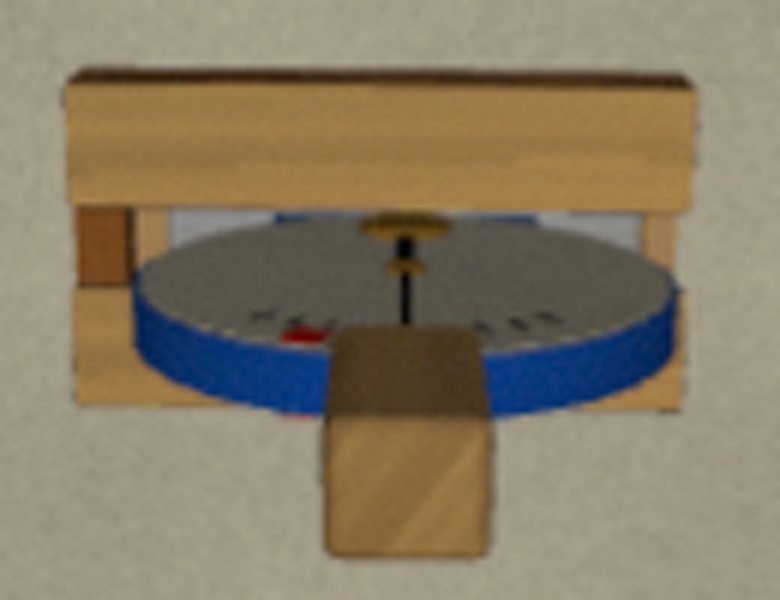

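View pics/t2.png

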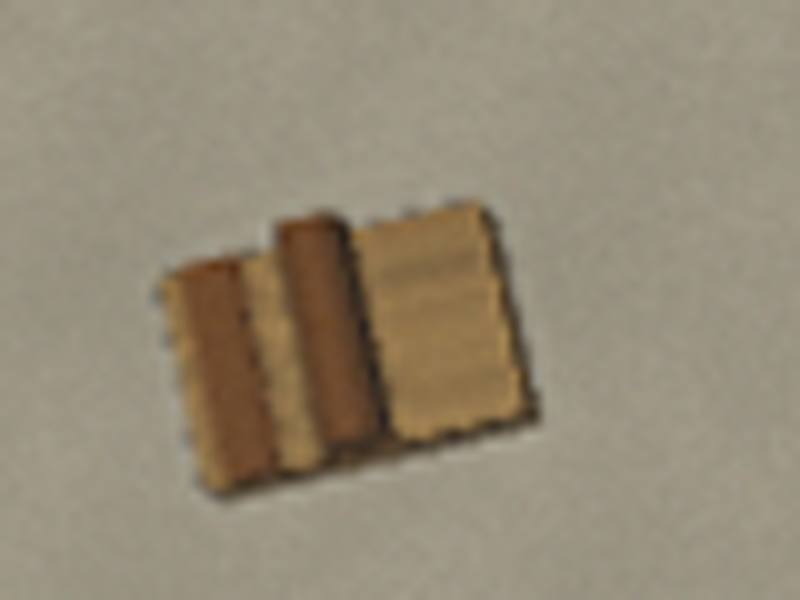

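Wrist view (crop): the channel's stop wall is at the left (-Y) end, so the open end faces +Y. The red mark is also on the -Y side, so gauge y is along world +Y. The handle top's centre is at about (258,226) px, which is roughly (0.4775, -0.274). I'll grip it now.

Request:
servo_tool --steps '[[[0, 0, -0.0141, 0, 0.013, 0], [0, 0, -0.0142, 0, 0, 0], [0, 0.03, 0, 0, 0, 0], [0, 0.03, 0, 0, 0, 0], [0, 0.03, 0, 0, 0, 0], [0, 0.03, 0, 0, 0, 0], [0, 0.02, 0, 0, 0, 0], [0, 0.008, 0, 0, 0, 0], [0, 0, 0, 0, 0, 0], [0, 0, 0, 0, 0, 0]]]' --jaw 0

```text
time_s: 5.3
tcp_pos: [0.4783, -0.2753, 0.1528]
eef_rot: [-90.1, 0.0, 89.3]
contact_force: [0.3, -0.2, 0.6]
gripper_width: 0.0874
```

Request:
servo_tool --steps '[[[0, 0, 0, 0, 0, 0], [0, 0, 0, 0, 0, 0], [0, 0, 0, 0, 0, 0], [0, 0, 0, 0, 0, 0], [0, 0, 0, 0, 0, 0], [0, 0, 0, 0, 0, 0], [0, 0, 0, 0, 0, 0], [0, 0, 0, 0, 0, 0]]]' --jaw 255 --grip_force 35

```text
time_s: 6.1
tcp_pos: [0.4772, -0.2751, 0.152]
eef_rot: [-90.0, 0.0, 89.3]
contact_force: [-0.1, 0.9, -0.2]
gripper_width: 0.0291
```

Request:
servo_tool --steps '[[[0, 0, 0, 0, 0, 0], [0, 0, 0, 0, 0, 0], [0, 0, 0, 0, 0, 0], [0, 0, 0, 0, 0, 0], [0, -0.0015, 0, 0, 0, 0], [0, 0, 0, 0, 0, 0]]]'

```text
time_s: 6.7
tcp_pos: [0.4769, -0.275, 0.1532]
eef_rot: [-90.0, -0.0, 89.3]
contact_force: [0.4, -0.6, -3.6]
gripper_width: 0.0258
```

```bash
python3 - <<'E'
from h import *
np.set_printoptions(precision=4,suppress=True)
st=readout.get_state(); print(st); c=vision.capture("wrist"); save(c,"w3")
E
```

```text
{'time_s': 6.7, 'joints': array([ -9.5845,  13.3864, -22.1961,  -0.0102, -54.4588, -81.1157]), 'qd': array([-0.0975,  0.0404, -0.1916,  0.1162,  0.2278,  0.0138]), 'joint_torque': array([  0.0121, -46.369 ,  26.7218,   6.6122,  -0.1258,  -0.0002]), 'tcp_pos': array([ 0.4769, -0.275 ,  0.1532]), 'eef_rot': array([-89.9604,  -0.0146,  89.2939]), 'contact_force': array([ 0.4378, -0.5533, -3.6135]), 'moment': array([ 0.0044, -0.0201,  0.0453]), 'gripper_width': 0.02580249614069733}
```

View pics/w3.png

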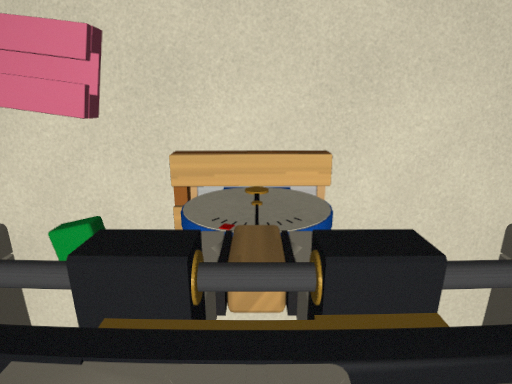

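The wrist view shows the handle between the fingers. The wrist force of -3.6 N is the gauge's weight, so it's free of the floor. I'll slide it toward +Y.

Request:
servo_tool --steps '[[[0.006, 0, 0, 0, 0, 0], [0.01, 0, 0, 0, 0, 0], [0.01, 0, 0, 0, 0, 0], [0.01, 0, 0, 0, 0, 0], [0, 0, 0, 0, 0, 0]]]'

```text
time_s: 7.25
tcp_pos: [0.4777, -0.2375, 0.1536]
eef_rot: [-90.0, -0.0, 89.4]
contact_force: [0.7, -0.7, -4.1]
gripper_width: 0.026
```

Request:
servo_tool --steps '[[[0.012, 0, 0, 0, 0, 0], [0.015, 0, 0, 0, 0, 0], [0.015, 0, 0, 0, 0, 0], [0.015, 0, 0, 0, 0, 0], [0.015, 0, 0, 0, 0, 0], [0.015, 0, 0, 0, 0, 0], [0.015, 0, 0, 0, 0, 0], [0.008, 0, 0, 0, 0, 0], [0, 0, 0, 0, 0, 0], [0, 0, 0, 0, 0, 0]]]'

```text
time_s: 8.25
tcp_pos: [0.479, -0.129, 0.1536]
eef_rot: [-90.0, 0.0, 89.3]
contact_force: [0.2, 0.1, -3.3]
gripper_width: 0.0259
```

Request:
servo_tool --steps '[[[0, -0.02, 0, 0, 0, 0], [0, -0.035, 0, 0, 0, 0], [0, -0.035, 0, 0, 0, 0], [0.015, -0.035, -0.006, 0, 0, 0], [0.028, -0.006, -0.007, 0, 0, 0], [0.028, 0, -0.007, 0, 0, 0], [0.028, 0, -0.007, 0, 0, 0], [0.028, 0, -0.007, 0, 0, 0], [0.028, 0, -0.007, 0, 0, 0], [0.028, 0, -0.007, 0, 0, 0], [0.02, 0, -0.003, 0, 0, 0], [0, 0, 0, 0, 0, 0], [0, 0, 0, 0, 0, 0], [0, 0, 0, 0, 0, 0]]]'

```text
time_s: 9.65
tcp_pos: [0.5323, 0.0724, 0.2843]
eef_rot: [-90.0, 0.0, 89.3]
contact_force: [0.2, -0.5, -3.1]
gripper_width: 0.026
```

```bash
python3 - <<'E'
from h import *
import pickle
np.set_printoptions(precision=4,suppress=True)
st=readout.get_state(); c=vision.capture("wrist"); save(c,"w4",None,1.5)
s=vision.capture("scene");t=vision.capture("top")
pickle.dump((st,c,s,t),open("v4.pkl","wb"))
print(st["tcp_pos"],st["eef_rot"],st["contact_force"],st["moment"])
print(spotter.search_frame("wrist","stud"))
save(s,"s4",(230,100,390,220),5)
E
```

```text
[0.5323 0.0724 0.2843] [-89.9748   0.0208  89.2585] [ 0.2133 -0.4716 -3.0639] [-0.0526 -0.0134  0.0227]
[{'uv': [255.6, 212.1], 'conf': 0.3}]
```

View pics/w4.png

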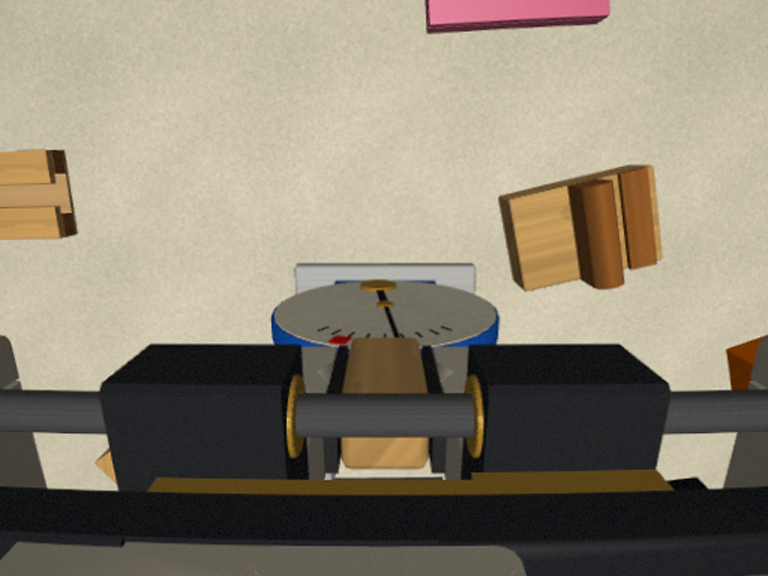

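View pics/s4.png

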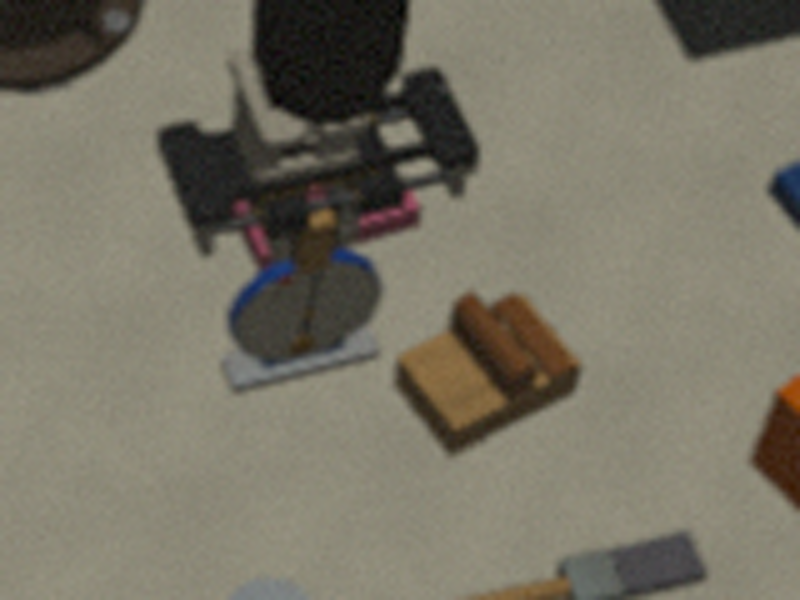

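Wrist view: the offcut's top corners are at about (500,197), (652,166), (661,260) and (524,290) in the 1.5x picture, with the rounded ridge between them. I'll fit the stud's pose from these and overlay the model.

```bash
python3 - <<'E'
from h import *
import pickle
from scipy.optimize import least_squares
np.set_printoptions(precision=4,suppress=True)
st,c,s,t=pickle.load(open("v4.pkl","rb"))
save(c,"w4z",(320,95,450,200),6)
Pm=np.array([[-.04,-.06,.04],[-.04,.06,.04],[.04,.06,.04],[.04,-.06,.04]])
def W(p,P):
    P=np.array(P);a=p[2];M=np.array([[np.cos(a),-np.sin(a)],[np.sin(a),np.cos(a)]])
    return np.c_[P[:,:2]@M.T+p[:2],P[:,2]]
uvw=np.array([[500,197],[652,166],[661,260],[524,290]])/1.5
f=lambda p:(proj(W(p,Pm),c,st)-uvw).ravel()
o=least_squares(f,[.51,.22,.15]);print(o.x,np.rad2deg(o.x[2]),o.fun)
p=o.x
rid=[[-.04,-.012,.066],[-.04,0,.078],[-.04,.012,.066],[.04,.012,.066],[.04,0,.078],[.04,-.012,.066]]
for cc,n,crop,k in((c,"ow",(320,95,450,200),6),(s,"os",(300,150,360,195),12),(t,"ot",(150,175,225,230),10)):
    stt=st if n=="ow" else None
    a,b,x,y=crop
    im=cv2.resize(np.ascontiguousarray(cc["img"][b:y,a:x,::-1]),None,fx=k,fy=k,interpolation=cv2.INTER_CUBIC)
    for P,col in((Pm,(0,255,0)),(Pm*[1,1,0],(255,255,0)),(np.array(rid),(255,0,255))):
        q=((proj(W(p,P),cc,stt)-[a,b]+.5)*k).astype(int)
        cv2.polylines(im,[q.reshape(-1,1,2)],True,col,1)
    q=((proj(W(p,[[-.04,0,.078],[.04,0,.078]]),cc,stt)-[a,b]+.5)*k).astype(int); cv2.line(im,tuple(map(int,q[0])),tuple(map(int,q[1])),(0,0,255),1)
    cv2.imwrite(f"pics/{n}.png",im)
E
```

```text
[0.5152 0.2388 0.2236] 12.809392656447923 [ 3.5399  0.7854 -0.8205 -1.1848 -1.0439 -0.5367 -1.8647  0.8247]
```

View pics/ow.png

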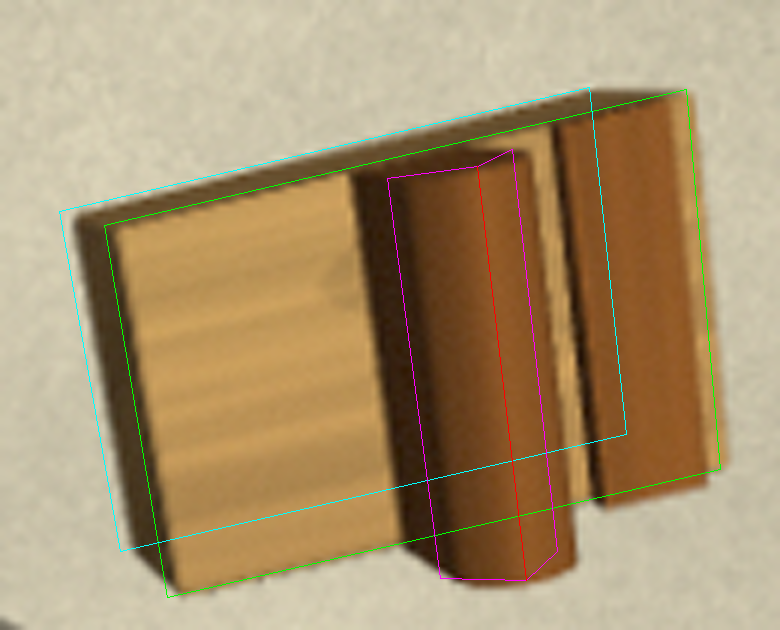

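View pics/os.png

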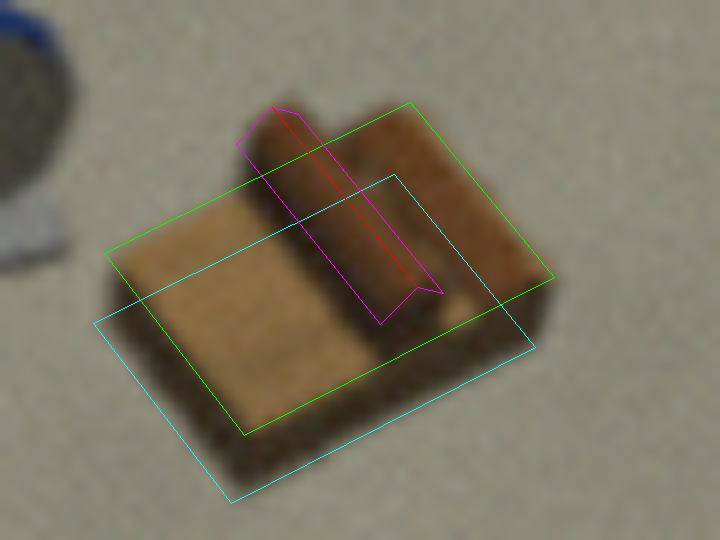

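View pics/ot.png

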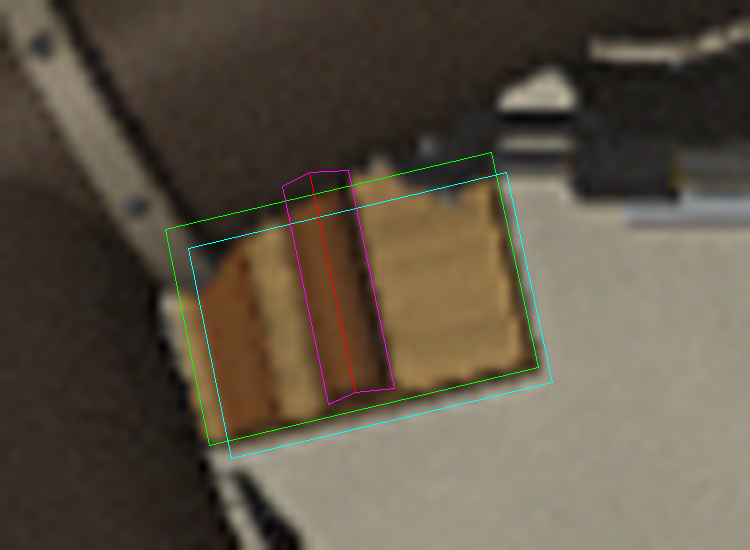

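```bash
cat > fit.py <<'E'
from h import *
import pickle
from scipy.optimize import least_squares
np.set_printoptions(precision=4,suppress=True)
st,c,s,t=pickle.load(open("v4.pkl","rb"))
Pm=np.array([[-.04,-.06,.04],[-.04,.06,.04],[.04,.06,.04],[.04,-.06,.04]])
def W(p,P):
    P=np.array(P);a=p[2];M=np.array([[np.cos(a),-np.sin(a)],[np.sin(a),np.cos(a)]])
    return np.c_[P[:,:2]@M.T+p[:2],P[:,2]]
uw=np.array([[115,228],[690,90],[728,468],[178,592]])/6-.5+[320,95]
us=np.array([[120,255],[400,95],[555,280],[250,430]])/12-.5+[300,150]
ut=np.array([[523,410],[213,490],[165,275],[485,205]])/10-.5+[150,170]
L=[(c,st,uw,1),(s,None,us,1),(t,None,ut,1)]
for sel in ([0],[1],[2],[0,1,2]):
    f=lambda p:np.concatenate([(proj(W(p,Pm),L[i][0],L[i][1])-L[i][2]).ravel() for i in sel])
    o=least_squares(f,[.51,.22,.15]);print(sel,o.x,np.rad2deg(o.x[2]),o.fun)
p=o.x
rid=[[-.04,-.012,.066],[-.04,0,.078],[-.04,.012,.066],[.04,.012,.066],[.04,0,.078],[.04,-.012,.066]]
for cc,n,crop,k in((c,"ow2",(320,95,450,200),6),(s,"os2",(300,150,360,195),12)):
    stt=st if n=="ow2" else None
    a,b,x,y=crop
    im=cv2.resize(np.ascontiguousarray(cc["img"][b:y,a:x,::-1]),None,fx=k,fy=k,interpolation=cv2.INTER_CUBIC)
    for P,col in((Pm,(0,255,0)),(Pm*[1,1,0],(255,255,0)),(np.array(rid),(255,0,255))):
        q=((proj(W(p,P),cc,stt)-[a,b]+.5)*k).astype(int)
        cv2.polylines(im,[q.reshape(-1,1,2)],True,col,1)
    q=((proj(W(p,[[-.04,0,.078],[.04,0,.078]]),cc,stt)-[a,b]+.5)*k).astype(int); cv2.line(im,tuple(map(int,q[0])),tuple(map(int,q[1])),(0,0,255),1)
    cv2.imwrite(f"pics/{n}.png",im)
E
python3 fit.py
```

```text
[0] [0.515  0.2405 0.2258] 12.936603871709007 [-0.4543 -0.452   0.6276 -0.2934  0.1435 -0.0015 -0.2928  0.8883]
[1] [0.5146 0.24   0.2431] 13.927490280556636 [-1.0662 -0.0239  0.7725  0.3321  0.1502 -0.7087  0.1616  0.3591]
[2] [0.5167 0.2404 0.2215] 12.692749048359259 [ 1.0479  0.3743 -0.8424  0.1298 -0.4022  0.0641  0.191  -0.5955]
[0, 1, 2] [0.5151 0.2404 0.2266] 12.985349275234277 [-0.5138 -0.2917  0.5504 -0.216   0.1207  0.0575 -0.299   1.0212 -0.9285
 -0.2001  1.1945  0.5125  0.309  -0.3778  0.0121  0.3252  1.077   0.7093
 -0.7836  0.6329 -0.4563  0.5846  0.1081 -0.2402]
```

View pics/ow2.png

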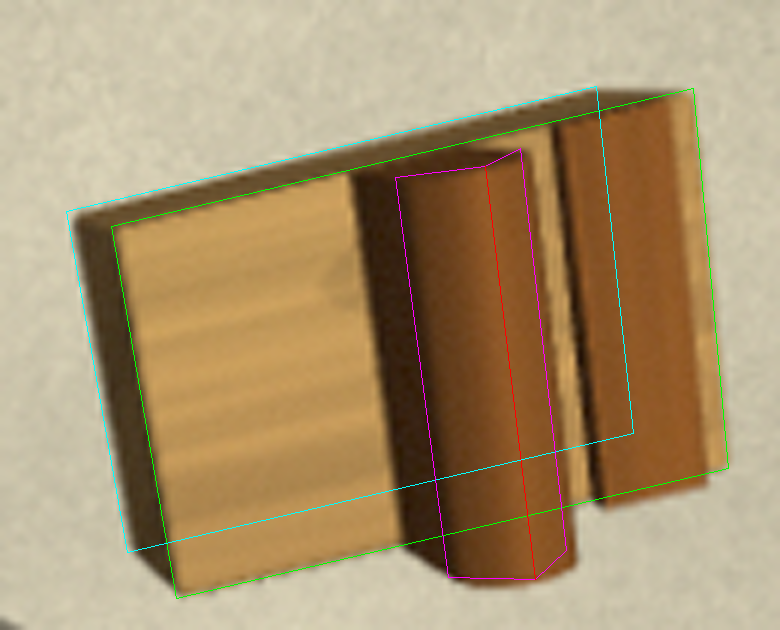

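View pics/os2.png

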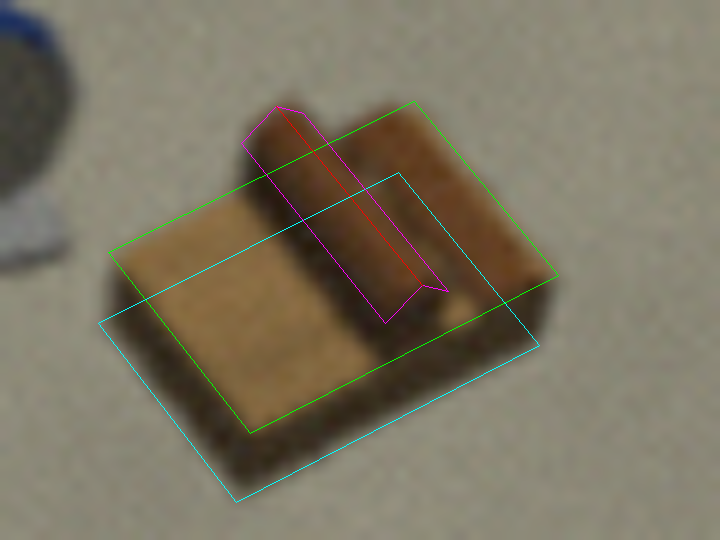

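The corrected fit puts the stud at (0.515, 0.241) with x at about 13 deg, and all three views agree within about 2 mm. I'll turn, then move above the crest.

Request:
servo_tool --steps '[[[0, 0, 0, 0, -0.08, 0], [0, 0, 0, 0, -0.09, 0], [0.018, 0, -0.002, 0, -0.069, 0], [0.025, 0, -0.0032, 0, 0, 0], [0.025, 0, -0.0032, 0, 0, 0], [0.025, 0, -0.0032, 0, 0, 0], [0.025, 0, -0.0032, 0, 0, 0], [0.025, 0, -0.0032, 0, 0, 0], [0.0252, 0, -0.0031, 0, 0, 0], [0, 0.01, 0, 0, 0, 0], [0, 0.01, 0, 0, 0, 0], [0, 0.01, 0, 0, 0, 0], [0, 0.008, 0, 0, 0, 0], [0, 0, 0, 0, 0, 0], [0, 0, 0, 0, 0, 0], [0, 0, 0, 0, 0, 0], [0, 0, 0, 0, 0, 0]]]'

```text
time_s: 11.55
tcp_pos: [0.5167, 0.2421, 0.247]
eef_rot: [-90.1, -0.0, 103.0]
contact_force: [-0.7, -0.3, -3.8]
gripper_width: 0.0258
```

```bash
python3 - <<'E'
from h import *
import pickle
np.set_printoptions(precision=4,suppress=True)
st=readout.get_state(); c=vision.capture("wrist"); save(c,"w5",None,1.5)
s=vision.capture("scene");t=vision.capture("top")
pickle.dump((st,c,s,t),open("v5.pkl","wb"))
print(st["tcp_pos"],st["eef_rot"],st["contact_force"],st["moment"],st["joints"])
save(s,"s5",(280,110,380,195),8)
p=np.array([.515,.241])
tool=R.from_euler("xyz",st["eef_rot"],degrees=True).as_matrix()
print("err in tool axes", tool.T@np.array([.515-st["tcp_pos"][0],.241-st["tcp_pos"][1],0]))
E
```

```text
[0.5167 0.2421 0.247 ] [-90.0524  -0.0227 102.9861] [-0.6939 -0.3329 -3.8035] [-0.0219  0.0503 -0.0042] [  44.7461   10.6038  -12.5235    0.009   -66.8162 -121.7635]
err in tool axes [-0.0006 -0.      0.0019]
```

View pics/w5.png

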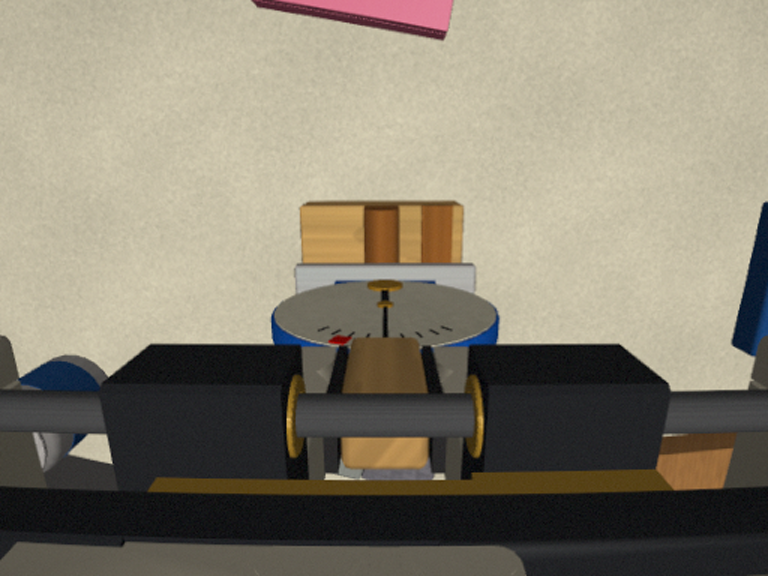

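View pics/s5.png

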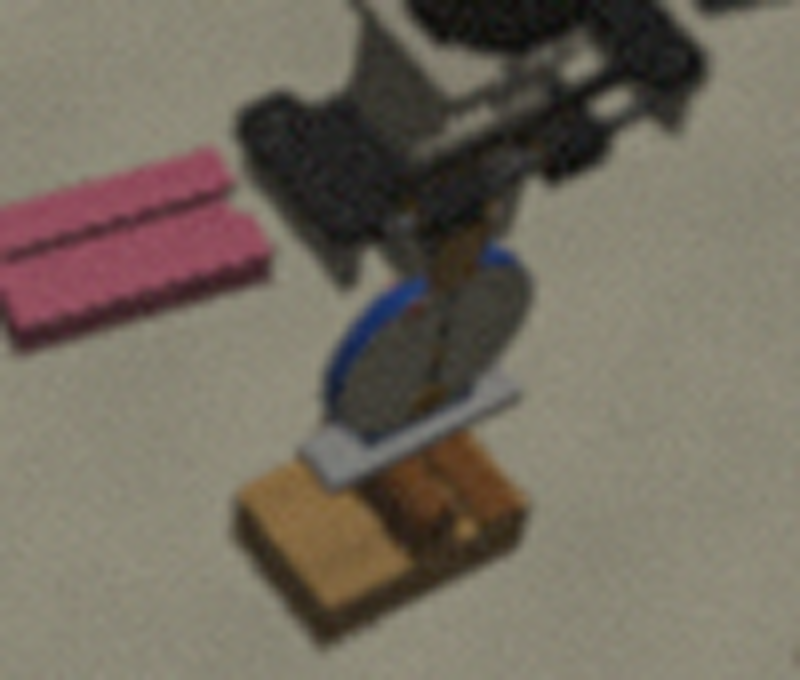

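Wrist view: the foot (297 to 474, centre 385) sits square over the ridge (365 to 398, about 382). I'll descend in small steps, watching the force.

Request:
servo_tool --steps '[[[0, 0.005, 0.001, 0, 0, 0], [0, 0.005, 0.001, 0, 0, 0], [0, 0.004, 0, 0, 0, 0], [0, 0.002, 0, 0, 0, 0], [0, 0, 0, 0, 0, 0], [0, 0, 0, 0, 0, 0]]]'

```text
time_s: 12.3
tcp_pos: [0.5146, 0.2416, 0.2305]
eef_rot: [-90.0, 0.0, 103.0]
contact_force: [0.0, 0.3, -3.9]
gripper_width: 0.0257
```

Request:
servo_tool --steps '[[[0, 0.001, 0, 0, 0, 0], [0, 0.001, 0, 0, 0, 0], [0, 0, 0, 0, 0, 0], [0, 0, 0, 0, 0, 0]]]'

```text
time_s: 12.7
tcp_pos: [0.5145, 0.2415, 0.2285]
eef_rot: [-90.0, 0.0, 103.0]
contact_force: [-0.8, 0.7, -3.2]
gripper_width: 0.0258
```

Request:
servo_tool --steps '[[[0, 0.001, 0, 0, 0, 0], [0, 0, 0, 0, 0, 0], [0, 0, 0, 0, 0, 0]]]'

```text
time_s: 13.0
tcp_pos: [0.5145, 0.2416, 0.2274]
eef_rot: [-90.0, 0.0, 103.0]
contact_force: [-0.3, 0.3, -3.6]
gripper_width: 0.0259
```

Request:
servo_tool --steps '[[[0, 0.0007, 0, 0, 0, 0], [0, 0, 0, 0, 0, 0], [0, 0, 0, 0, 0, 0]]]'

```text
time_s: 13.3
tcp_pos: [0.5145, 0.2416, 0.2267]
eef_rot: [-90.0, 0.0, 103.0]
contact_force: [0.5, 0.5, -3.4]
gripper_width: 0.0258
```

Request:
servo_tool --steps '[[[0, 0.0005, 0, 0, 0, 0], [0, 0, 0, 0, 0, 0], [0, 0, 0, 0, 0, 0]]]'

```text
time_s: 13.6
tcp_pos: [0.5145, 0.2416, 0.2262]
eef_rot: [-90.0, 0.0, 103.0]
contact_force: [0.1, 0.9, -3.5]
gripper_width: 0.0257
```

Request:
servo_tool --steps '[[[0, 0.0005, 0, 0, 0, 0], [0, 0, 0, 0, 0, 0], [0, 0, 0, 0, 0, 0]]]'

```text
time_s: 13.9
tcp_pos: [0.5145, 0.2416, 0.2258]
eef_rot: [-90.0, -0.0, 103.0]
contact_force: [0.3, 0.5, -4.0]
gripper_width: 0.0257
```

Request:
servo_tool --steps '[[[0, 0.0005, 0, 0, 0, 0], [0, 0, 0, 0, 0, 0], [0, 0, 0, 0, 0, 0]]]'

```text
time_s: 14.2
tcp_pos: [0.5146, 0.2416, 0.2257]
eef_rot: [-90.0, -0.0, 103.0]
contact_force: [-1.5, -0.8, 1.1]
gripper_width: 0.0256
```

Request:
servo_tool --steps '[[[0, 0.0005, 0, 0, 0, 0], [0, 0, 0, 0, 0, 0], [0, 0, 0, 0, 0, 0]]]'

```text
time_s: 14.5
tcp_pos: [0.5147, 0.2416, 0.2256]
eef_rot: [-90.1, -0.0, 103.0]
contact_force: [-2.1, -0.2, 4.8]
gripper_width: 0.0256
```

Contact at about 8 N with the gauge upright. I'll measure the mark's angle on the dial face.

```bash
cat > mark.py <<'E'
from h import *
np.set_printoptions(precision=4,suppress=True)
def run(name):
    st=readout.get_state(); c=vision.capture("wrist")
    print(st["time_s"],st["tcp_pos"],st["eef_rot"],st["contact_force"],st["moment"])
    save(c,name,(170,160,350,245),4)
    K=np.array([[c["fx"],0,c["cx"]],[0,c["fy"],c["cy"]],[0,0,1]]); T=c["tool_from_camera"]
    im=c["img"].astype(int)
    red=(im[...,0]>110)&(im[...,1]<50)&(im[...,2]<50)
    red[:170]=0;red[240:]=0;red[:,:170]=0;red[:,350:]=0
    def face(uv,z=.006):
        p=cv2.undistortPoints(np.array(uv,float).reshape(-1,1,2),K,c["dist"]).reshape(-1,2)
        d=np.c_[p,np.ones(len(p))]@T[:3,:3].T; o=T[:3,3]
        return o+d*((z-o[2])/d[:,2])[:,None]
    def pol(uv):
        q=face(uv); dx=-q[:,0]; dz=.0816-q[:,1]
        return np.c_[np.hypot(dx,dz),np.arctan2(dx,dz)]
    v,u=np.nonzero(red); print("red",len(u),u.min(),u.max(),v.min(),v.max())
    q=pol(np.c_[u,v]); print(q); m=np.abs(q[:,0]-.048)<.007
    print("mark ang mean",q[m,1].mean(),"range",q[m,1].min(),q[m,1].max(),q[m,0].mean())
    dk=(im.sum(2)<90); dk[:190]=0;dk[222:]=0;dk[:,225:]*=1;dk[:,:215]=0;dk[:,300:]=0
    v,u=np.nonzero(dk)
    if len(u):
        q=pol(np.c_[u,v]); m=(q[:,0]>.012)&(q[:,0]<.05)&(np.abs(q[:,1])<.6); print("dark",np.c_[u,v][m][::6].tolist(),q[m][::6])
    for k in("mark_spot","needle_tip","mark","needle"):
        d=spotter.search_frame("wrist",k); print(k,[(x["uv"],round(x["conf"],2),pol([x["uv"]])) for x in d])
E
python3 -c "
from mark import run; run('m1')"
```

```text
14.5 [0.5147 0.2416 0.2256] [-90.0512  -0.005  103.0079] [-2.0623 -0.1742  4.8123] [-0.3317  1.2206  0.0118]
red 17 219 232 226 228
[[0.0522 0.256 ]
 [0.0561 0.3776]
 [0.0559 0.3679]
 [0.0557 0.3582]
 [0.0554 0.3484]
 [0.0553 0.3385]
 [0.0539 0.2569]
 [0.0571 0.3458]
 [0.0569 0.3363]
 [0.0567 0.3267]
 [0.0565 0.317 ]
 [0.0563 0.3072]
 [0.0562 0.2974]
 [0.056  0.2876]
 [0.0558 0.2777]
 [0.0557 0.2677]
 [0.0555 0.2577]]
mark ang mean 0.2564245559604207 range 0.2559864570268695 0.25686265489397186 0.0530487484066027Traceback (most recent call last):
  File "<string>", line 2, in <module>
    from mark import run; run('m1')
                          ~~~^^^^^^
  File "mark.py", line 21, in run
    dk=(im.sum(2)<90); dk[:190]=0;dk[222:]=0;dk[:,225:]*=1;dk[:,:215]=0;dk[:,300:]=0
                                             ^^^^^^^^^^^^^
numpy._core._exceptions._UFuncOutputCastingError: Cannot cast ufunc 'multiply' output from dtype('int64') to dtype('bool') with casting rule 'same_kind'
```

View pics/m1.png

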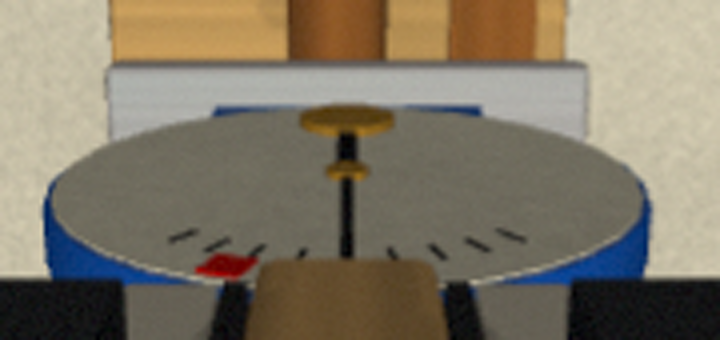

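```bash
sed -i 's/dk\[:,225:\]\*=1;//' mark.py; python3 - <<'E'
from h import *
from scipy.optimize import least_squares
np.set_printoptions(precision=4,suppress=True)
c=vision.capture("wrist"); K=np.array([[c["fx"],0,c["cx"]],[0,c["fy"],c["cy"]],[0,0,1]]); T=np.linalg.inv(c["tool_from_camera"])
def pr(P): return cv2.projectPoints(np.array(P,float).reshape(-1,1,3),cv2.Rodrigues(T[:3,:3])[0],T[:3,3],K,c["dist"])[0].reshape(-1,2)
# nominal
P=[[0,.082,.006],[-.055,.082,.006],[.055,.082,.006],[-.055,.148,.015],[.055,.148,.015],[-.055,.138,.015],[.055,.138,.015]]
print(pr(P))
cr=lambda a:np.array(a,float)/4-.5+[170,160]
# foot top/bottom -x edges, dial face ellipse leftmost/rightmost
print(cr([[345,170],[50,200],[643,200],[108,66],[586,66],[108,138],[586,138],[226,265]]))
# rim outline points of the face (white edge): top(bottom of dial)
th=np.linspace(0,2*np.pi,721)
def rim(off,tilt): # off: y,z ; tilt about tool x of gauge about TCP
    M=R.from_rotvec([tilt,0,0]).as_matrix()
    return M
def model(p,P): # P in gauge-nominal tool coords
    M=R.from_rotvec([p[2],0,0]).as_matrix()
    return pr((np.array(P)@M.T)+[p[3],p[0],p[1]])
def feats(p):
    e=model(p,np.c_[.055*np.sin(th),.082-.055*np.cos(th),0*th+.006])
    l=e[e[:,0].argmin()];rr=e[e[:,0].argmax()]
    return np.concatenate([[l[0],rr[0]],model(p,[[-.055,.148,.015],[.055,.148,.015],[-.055,.138,.015],[.055,.138,.015]]).ravel(), ])
uv=cr([[50,200],[643,200],[106,62],[588,62]])
ob=np.array([uv[0,0],uv[1,0],*uv[2],*uv[3]])
e=feats([0,0,0,0]);print("nominal",e);print("obs",ob)
E
```

```text
[[254.8364 200.9159]
 [180.7863 200.9453]
 [328.8954 200.853 ]
 [196.2285 171.3361]
 [313.8889 171.2634]
 [194.2271 173.5369]
 [315.8317 173.4617]]
[[255.75 202.  ]
 [182.   209.5 ]
 [330.25 209.5 ]
 [196.5  176.  ]
 [316.   176.  ]
 [196.5  194.  ]
 [316.   194.  ]
 [226.   225.75]]
nominal [178.7913 330.7748 196.2285 171.3361 313.8889 171.2634 194.2271 173.5369
 315.8317 173.4617]
obs [182.   330.25 196.   175.   316.5  175.  ]
```

```bash
python3 - <<'E'
from h import *
np.set_printoptions(precision=2,suppress=True)
c=vision.capture("wrist"); K=np.array([[c["fx"],0,c["cx"]],[0,c["fy"],c["cy"]],[0,0,1]]); T=np.linalg.inv(c["tool_from_camera"])
def pr(P): return cv2.projectPoints(np.array(P,float).reshape(-1,1,3),cv2.Rodrigues(T[:3,:3])[0],T[:3,3],K,c["dist"])[0].reshape(-1,2)
for a in np.arange(.2,.45,.03): 
  print(round(a,2),pr([[-.048*np.sin(a),.082-.048*np.cos(a),.006],[-.048*np.sin(a),.082-.048*np.cos(a),.008]]).ravel())
E
python3 -c "
from mark import run; run('m1b')"
```

```text
0.2 [238.63 223.64 238.57 220.5 ]
0.23 [236.31 223.46 236.25 220.32]
0.26 [234.01 223.25 233.95 220.11]
0.29 [231.75 223.02 231.68 219.89]
0.32 [229.53 222.76 229.45 219.64]
0.35 [227.34 222.48 227.25 219.37]
0.38 [225.2  222.18 225.1  219.07]
0.41 [223.1  221.86 223.   218.76]
0.44 [221.04 221.52 220.94 218.42]
14.65 [0.5147 0.2416 0.2256] [-90.055   -0.0055 103.0081] [-2.0204 -1.1171  5.537 ] [-0.2976  1.2087  0.0262]
red 17 219 233 225 228
[[0.0505 0.255 ]
 [0.0522 0.256 ]
 [0.0561 0.3776]
 [0.0559 0.3679]
 [0.0557 0.3582]
 [0.0554 0.3484]
 [0.0553 0.3385]
 [0.0539 0.2569]
 [0.0569 0.3363]
 [0.0567 0.3267]
 [0.0565 0.317 ]
 [0.0563 0.3072]
 [0.0562 0.2974]
 [0.056  0.2876]
 [0.0558 0.2777]
 [0.0557 0.2677]
 [0.0555 0.2577]]
mark ang mean 0.2559615242399218 range 0.2550361198298606 0.25686233029343003 0.05220850007301029
dark [[256, 206], [256, 209], [256, 212], [256, 215], [256, 218], [255, 221]] [[ 0.012  -0.0716]
 [ 0.0187 -0.0458]
 [ 0.0251 -0.0342]
 [ 0.0311 -0.0275]
 [ 0.0368 -0.0232]
 [ 0.0421 -0.0057]]
mark_spot [([35.8, 291.8], 0.74, array([[0.1475, 0.6071]]))]
needle_tip [([257.0, 195.4], 0.7, array([[ 0.0155, -3.0349]])), ([228.7, 230.2], 0.23, array([[0.0589, 0.2509]]))]
mark [([224.6, 225.3], 0.38, array([[0.0525, 0.3436]]))]
needle [([255.2, 193.1], 0.86, array([[ 0.0222, -3.1317]]))]
```

The mark reads about 0.39 rad. I'll rock about tool +z, pivoting on the foot centre, in stages with force checks.

Request:
servo_tool --steps '[[[0.0044, 4e-05, 0, 0, 0, 0.03], [0.0044, 4e-05, 0, 0, 0, 0.03], [0.0044, 4e-05, 0, 0, 0, 0.03], [0.0044, 4e-05, 0, 0, 0, 0.03], [0.0044, 4e-05, 0, 0, 0, 0.03], [0, 0, 0, 0, 0, 0], [0, 0, 0, 0, 0, 0]]]'

```text
time_s: 15.6
tcp_pos: [0.5098, 0.263, 0.2238]
eef_rot: [-90.0, 8.6, 103.0]
contact_force: [-0.1, -2.4, 4.2]
gripper_width: 0.026
```

Request:
servo_tool --steps '[[[0.0044, 0, 0, 0, 0, 0.03], [0.0044, 0, 0, 0, 0, 0.03], [0.0044, 0, 0, 0, 0, 0.03], [0.0044, 0, 0, 0, 0, 0.03], [0, 0, 0, 0, 0, 0], [0, 0, 0, 0, 0, 0]]]'

```text
time_s: 16.2
tcp_pos: [0.5058, 0.2803, 0.22]
eef_rot: [-90.0, 15.6, 103.1]
contact_force: [-0.5, -1.1, 5.6]
gripper_width: 0.0255
```

Request:
servo_tool --steps '[[[0.0044, -5e-05, 0, 0, 0, 0.03], [0.0044, -5e-05, 0, 0, 0, 0.03], [0.0044, -5e-05, 0, 0, 0, 0.03], [0, 0, 0, 0, 0, 0], [0, 0, 0, 0, 0, 0]]]'

```text
time_s: 16.7
tcp_pos: [0.5028, 0.2928, 0.2159]
eef_rot: [-90.0, 20.8, 103.1]
contact_force: [-0.9, 0.3, 5.7]
gripper_width: 0.0258
```

Steady at about 9 N of contact. I'll let the needle settle, then look.

Request:
servo_tool --steps '[[[0, 0, 0, 0, 0, 0], [0, 0, 0, 0, 0, 0], [0, 0, 0, 0, 0, 0], [0, 0, 0, 0, 0, 0], [0, 0, 0, 0, 0, 0], [0, 0, 0, 0, 0, 0], [0, 0, 0, 0, 0, 0], [0, 0, 0, 0, 0, 0], [0, 0, 0, 0, 0, 0], [0, 0, 0, 0, 0, 0], [0, 0, 0, 0, 0, 0], [0, 0, 0, 0, 0, 0], [0, 0, 0, 0, 0, 0], [0, 0, 0, 0, 0, 0], [0, 0, 0, 0, 0, 0], [0, 0, 0, 0, 0, 0], [0, 0, 0, 0, 0, 0], [0, 0, 0, 0, 0, 0]]]'

```text
time_s: 18.5
tcp_pos: [0.5029, 0.2923, 0.2161]
eef_rot: [-90.0, 20.6, 103.0]
contact_force: [-0.6, 1.0, 5.2]
gripper_width: 0.0259
```

```bash
python3 -c "
from mark import run; run('m2')
from h import *
s=vision.capture('scene'); save(s,'s6',(290,120,380,195),8)"
```

```text
18.5 [0.5029 0.2923 0.2161] [-90.0196  20.604  102.9909] [-0.5658  0.958   5.1955] [0.9296 0.2905 0.0056]
red 14 219 228 227 229
[[0.0564 0.3879]
 [0.0562 0.3783]
 [0.056  0.3687]
 [0.0558 0.3589]
 [0.0574 0.3561]
 [0.0572 0.3466]
 [0.057  0.3371]
 [0.0568 0.3275]
 [0.0566 0.3179]
 [0.0565 0.3082]
 [0.0563 0.2984]
 [0.0561 0.2886]
 [0.0577 0.2883]
 [0.0576 0.2787]]mark.py:20: RuntimeWarning: Mean of empty slice.
  print("mark ang mean",q[m,1].mean(),"range",q[m,1].min(),q[m,1].max(),q[m,0].mean())
  ret = ret.dtype.type(ret / rcount)
Traceback (most recent call last):
  File "mark.py", line 20, in run
    print("mark ang mean",q[m,1].mean(),"range",q[m,1].min(),q[m,1].max(),q[m,0].mean())
                                                ~~~~~~~~~~^^
ValueError: zero-size array to reduction operation minimum which has no identity
```

View pics/m2.png

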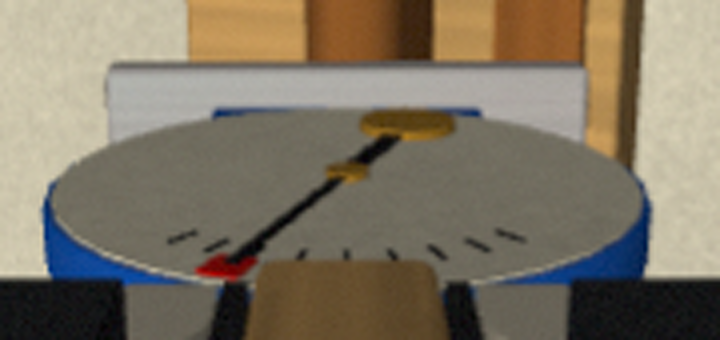

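```bash
python3 - <<'E'
from h import *
np.set_printoptions(precision=3,suppress=True)
st=readout.get_state(); print(st["time_s"],st["eef_rot"],st["contact_force"])
c=vision.capture("wrist"); im=c["img"].astype(int); save(c,"m3",(215,195,270,235),12)
s=vision.capture('scene'); save(s,'s6',(290,120,380,195),8)
pts=[]
for v in range(206,224):
    row=255*3-im[v].sum(1); w=np.clip(330-im[v].sum(1),0,None)-0
    b=np.median(im[v,200:300].sum(1)); w=np.clip(b*0.6-im[v].sum(1),0,None); 
    red=(im[v,:,0]-im[v,:,1])>35; w[red]=0; w[:222]=0; w[262:]=0
    if w.sum()>0: pts.append([v,(w*np.arange(512)).sum()/w.sum(),w.sum()])
pts=np.array(pts); print(pts)
red=((im[...,0]-im[...,1])>40)&((im[...,0]-im[...,2])>40); red[:218]=0; red[231:]=0; red[:,:210]=0;red[:,236:]=0
v,u=np.nonzero(red); print("red centroid",u.mean(),v.mean(),u.min(),u.max(),v.min(),v.max(),len(u))
E
```

```text
18.55 [-90.021  20.607 102.992] [-1.04   1.53   4.267]
[[206.    251.96  374.   ]
 [207.    250.704 384.6  ]
 [208.    249.229 442.   ]
 [209.    247.997 388.4  ]
 [210.    246.702 363.8  ]
 [211.    245.523 488.   ]
 [212.    244.133 404.6  ]
 [213.    242.878 364.8  ]
 [214.    241.593 444.2  ]
 [215.    240.43  485.6  ]
 [216.    238.983 424.   ]
 [217.    237.709 434.4  ]
 [218.    236.442 506.6  ]
 [219.    235.295 454.   ]
 [220.    232.438 528.8  ]
 [221.    231.645 768.8  ]
 [222.    231.373 852.6  ]
 [223.    234.231 855.2  ]]
red centroid 225.8 226.4923076923077 219 233 223 230 65
```

View pics/m3.png

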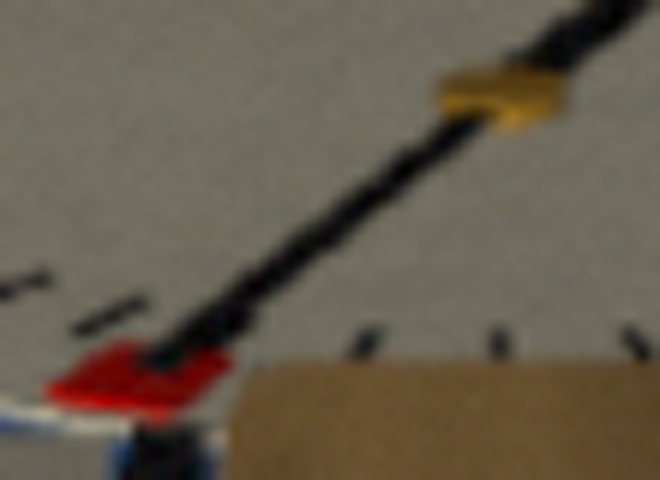

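View pics/s6.png

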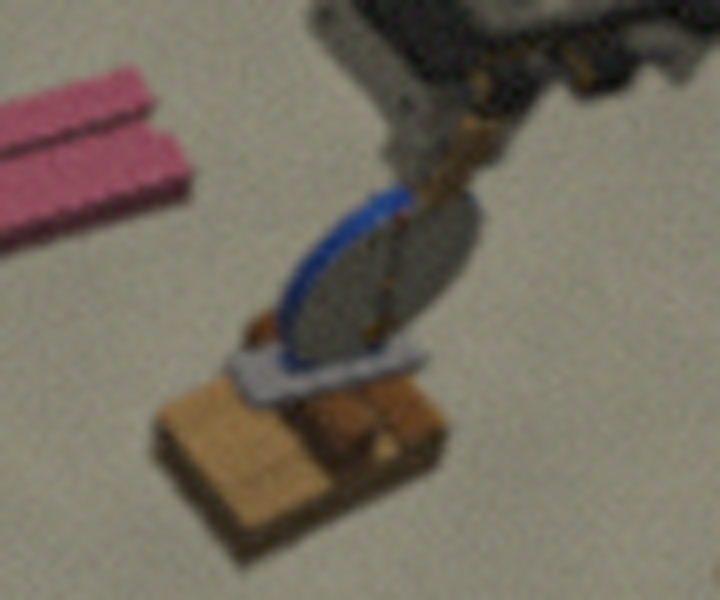

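Wrist view: the black needle ends on the red mark. Its line reaches u=225.9 at the mark's row, against a mark centroid of 225.8. The dial geometry suggests the mark is slightly further, at 0.39 against a tilt of 0.36, so I'll nudge 0.02 rad and settle.

Request:
servo_tool --steps '[[[0.0015, -3e-05, 0, 0, 0, 0.01], [0.0015, -2e-05, 0, 0, 0, 0.01], [0, 0, 0, 0, 0, 0], [0, 0, 0, 0, 0, 0], [0, 0, 0, 0, 0, 0], [0, 0, 0, 0, 0, 0], [0, 0, 0, 0, 0, 0], [0, 0, 0, 0, 0, 0], [0, 0, 0, 0, 0, 0], [0, 0, 0, 0, 0, 0], [0, 0, 0, 0, 0, 0], [0, 0, 0, 0, 0, 0], [0, 0, 0, 0, 0, 0], [0, 0, 0, 0, 0, 0], [0, 0, 0, 0, 0, 0], [0, 0, 0, 0, 0, 0], [0, 0, 0, 0, 0, 0], [0, 0, 0, 0, 0, 0], [0, 0, 0, 0, 0, 0], [0, 0, 0, 0, 0, 0]]]'

```text
time_s: 20.65
tcp_pos: [0.5022, 0.2951, 0.2151]
eef_rot: [-90.0, 21.8, 103.0]
contact_force: [0.4, 1.4, 5.8]
gripper_width: 0.0255
```

Request:
servo_tool --steps '[[[0, 0, 0, 0, 0, 0], [0, 0, 0, 0, 0, 0], [0, 0, 0, 0, 0, 0], [0, 0, 0, 0, 0, 0], [0, 0, 0, 0, 0, 0], [0, 0, 0, 0, 0, 0], [0, 0, 0, 0, 0, 0], [0, 0, 0, 0, 0, 0], [0, 0, 0, 0, 0, 0], [0, 0, 0, 0, 0, 0]]]'

```text
time_s: 21.65
tcp_pos: [0.5023, 0.2951, 0.2151]
eef_rot: [-90.0, 21.8, 103.0]
contact_force: [0.4, 1.7, 5.9]
gripper_width: 0.0257
```

```bash
python3 - <<'E'
from h import *
np.set_printoptions(precision=3,suppress=True)
for i in range(3):
    st=readout.get_state(); print(st["time_s"],st["tcp_pos"],st["eef_rot"],st["contact_force"],st["gripper_width"])
    c=vision.capture("wrist")
im=c["img"].astype(int); save(c,"m4",(170,160,350,245),4)
P=[]
for v in range(206,219):
    b=np.median(im[v,200:300].sum(1)); w=np.clip(b*0.6-im[v].sum(1),0,None); w[:222]=0; w[262:]=0
    P.append([v,(w*np.arange(512)).sum()/w.sum()])
P=np.array(P); k=np.polyfit(P[:,0],P[:,1],1)
red=((im[...,0]-im[...,1])>40)&((im[...,0]-im[...,2])>40); red[:218]=0; red[231:]=0; red[:,:210]=0;red[:,236:]=0
v,u=np.nonzero(red); print("mark",u.mean(),v.mean(),"needle line there",np.polyval(k,v.mean()))
T=R.from_euler("xyz",st["eef_rot"],degrees=True).as_matrix(); f=st["tcp_pos"]+T@[0,.1476,0]; d=f-[.515,.241,.078]
a=np.deg2rad(13);print("foot centre in crest frame",d[0]*np.cos(a)+d[1]*np.sin(a),-d[0]*np.sin(a)+d[1]*np.cos(a),d[2])
E
```

```text
21.65 [0.502 0.295 0.215] [-90.008  21.811 103.011] [0.404 1.655 5.894] 0.025667175517694728
21.7 [0.502 0.295 0.215] [-90.005  21.812 103.013] [-0.55   1.518  4.735] 0.025865740977683575
21.75 [0.502 0.295 0.215] [-90.007  21.809 103.013] [-0.507  1.62   5.421] 0.025833746071012787
mark 226.03174603174602 226.6984126984127 needle line there 223.20591482954393
foot centre in crest frame -0.00020801803920916204 0.0007432100384735489 2.173501344580886e-05
```

View pics/m4.png

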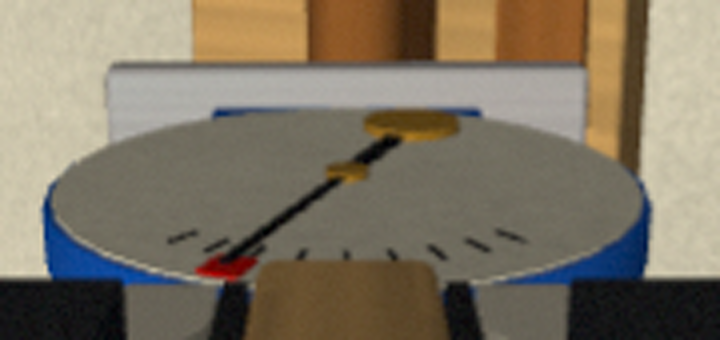

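```bash
python3 -c "
from h import *
print(r.close_job()); st=readout.get_state(); print(st['time_s'],st['contact_force'])"
```

```text
the job is handed in; nothing more can be done
None
the job is handed in; nothing more can be done
```

I slid the gauge out of the open (+y) end of the wooden channel by its handle and stood it across the crest. It was held upright there with about 8 N on the stud. I then rocked it to about 0.38 rad and handed the job in at about 21.8 s, still gripping it. No verdict was reported.

**Last checks before handing in:**
- **Foot:** by the arm's pose and my camera fit of the stud, the foot centre was within about 1 mm of the crest middle. It was square to the stud within about 1 degree.
- **Push and grip:** the foot pressed with about 9 N, worked out from the wrist force plus the gauge's weight. The fingers were closed on the handle at 25.8 mm.
- **Needle:** it had been left about 3 s to settle, and the picture shows it ending on the red mark.

**Disagreement:** two readings of the mark differed.
- **Extended needle line:** before the last nudge, with the gauge tilted 0.36 rad, the line met the mark's centre almost exactly. After the nudge it passes about 2 mm beyond it.
- **Dial geometry:** this put the mark at about 0.39 rad.

I chose 0.38 rad, between the two; both readings leave it inside the 3.5 mm tolerance.

I took no final picture of the bystanders, but the arm's path kept clear of them.

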